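# Angle the screwdriver out through the tool box hatch

### The job

A screwdriver lies inside the fixed plywood tool box and is longer than the hatch in the box's lid. Take hold of it through the hatch, tilt it and draw it out end first without forcing it against the box, then finish holding it still in the gripper with all of it at least 5 cm above the lid. Leave the things standing round the box where they are.

Things in the scene. Friction and masses are not known exactly. Their poses are not given: they have to be found in the camera images.
- tool_box: Plywood box screwed down, outer 242 (x, the long way, pointing roughly away from the robot) x 162 (y) x 58 mm high. Origin: centre of its underside, on the work surface. Inside 230 x 150 mm; floor 6 mm above the work surface, underside of the lid 52 mm above it. The fixed lid is 6 mm thick with one open rectangular hatch in its middle, 118 mm along x, 108 mm along y.
- pencil_in_box: Bystander: loose pencil, 7 mm thick, 136 mm long, on the box floor along the box's x, about 58 mm to its +y side, partly hidden under the lid; where it ends does not matter. Origin: middle of its underside.
- hatch (a point): Centre of the hatch, level with the top of the lid; axes as the tool box.
- driver: Screwdriver, 163 mm long, about 60 g, lying on the box floor along the box's x (within 6 degrees), both ends under the lid, handle away from the robot. Its y runs along it to the handle. Origin: middle of its length, underside. Yellow hexagonal handle y = +4 to +82 mm, 20 mm wide, 22 mm high. Thin shaft, 5.6 mm, from y = -82 mm, middle line at z = 11 mm.
- handle_end (a point): Point on the screwdriver's middle line at the end of its handle, 163 mm from the blade tip; axes as the screwdriver.
- blade_tip (a point): Point on the screwdriver's middle line at the tip of its blade; axes as the screwdriver.
- tin: Bystander: round grey tin, 43 mm across, 21 mm high, loose, to the right of the box. Origin: centre of its underside.
- block: Bystander: reddish sanding block, 48 x 68 x 24 mm, loose, to the right of the box. Origin: centre of its underside.
- tape_roll: Bystander: roll of masking tape lying flat, 96 mm across, 25 mm high, loose, to the left of the box. Origin: centre of its underside.
- chair: Bystander: small model chair of wood, 36 x 36 x 50 mm, loose, to the left and behind the box. Origin: centre of its underside.

How it is judged:
By the outcome, as a careful person would: the job done as asked, in the order asked, and still so for the second after the job is handed in, while the arm keeps its last pose, push and grip.
It also fails if it takes over 35 s, if anything falls off the work surface, if the arm or the gripper's body presses on something with over 40 N, if the wrist force passes 120 N, or if a joint passes its speed limit or range.

### The arm

A 6-joint arm with a two-finger parallel gripper is mounted at the origin on a cart in front of the work surface, level with it; the furniture and walls round the work are solid. World frame = base frame: x ahead of the robot, y to its left, z up, the work surface at z = 0. Lengths are in m, angles in rad, forces in N, time in s.
With the tool pointing down it reaches from about 0.3 to 0.775 m from the base axis. Payload 14.6 kg.
Tool frame: the origin (TCP) lies on the centre line of the jaws, within the pads' length; the fingertips stand 11 mm ahead of it and the grasp point (between the pads) lies 8 mm behind it; y points along the fingers, x is the direction in which the jaws open and shut, and the axes are right-handed (so a half turn about y gives the same grasp; the last joint's range is limited). The gripper opens to 94 mm and grips with 3 to 60 N. Pads are 16 mm wide; open, the fingers measure 119 mm over their backs; the gripper's body (75 mm by 177 mm) begins 78 mm behind the grasp point.
Start: joints at [1.217, 0.3, 1.521, -0, 1.321, -0.067], TCP at [0.156, 0.528, 0.216] pointing down, gripper open.
Joint ranges: [-3.03, 3.03], [-0.79, 2.21], [0.23, 2.52], [-1.04, 4.18], [0, 3.07], [-2.55, 2.55]. Speed limits (rad/s): [2.22, 2.22, 2.57, 3.14, 3.14, 3.14].

### API

Orientations are given as [roll, pitch, yaw] about the fixed x, y, z axes, in that order (R = Rz(yaw) Ry(pitch) Rx(roll)).
In Python, from station import ctrl, imaging gives the robot as it stands. The module is installed in compiled form; this text tells all that it offers.
- The arm moves only by the tool apply_moves, never from a script. Its argument "deltas" is a list of rows, each an object with "dp": the shift along the tool's x, y, z in m, a list of three; "roll": the turn about the tool's y in rad; "grip": the closure, from -1 (fully open) to 1 (shut). In form: [{"dp": [tx, ty, tz], "roll": roll, "grip": grip}, ...]. A call has 1 to 10 rows; each row shifts and turns the commanded pose from where the row before left it, along the tool's axes as they then stand; what a row does not reach is not made up. A row lasts 1/8 s, in which the tool goes at most 62.5 mm and 10.7 degrees, less where a joint would pass 70% of its speed; a pose out of reach is approached as far as the arm can. A call with a gripper value outside its range is refused whole. The fingers move at their own pace and stop on an object; "newtons" is the grip in N (left out, the last holds). Time passes only in rows, so rows that do not move let the fingers close. It gives the time, the measured TCP pose, the force and the opening at its end, in the units of the state.
- ctrl.get_obs(): the state, without advancing time (a new reading comes with each control period).
- imaging.camera(name): name is "side" or "top" or "wrist"; returns the picture (480x640x3 uint8, blue, green, red); there is no depth.
- imaging.camera_info(name): a dict with "K" (3x3 intrinsics, pixels), "world_from_camera" (4x4, takes a point from camera to world coordinates). Camera axes: x right, y down, z forward; pixel columns grow to the right and rows downward; lengths in m; the calibration is good to about 2 mm. A picture is of the moment at which its call begins: read the wrist's pose just before it. camera_info takes no time and is no camera call; for the wrist camera it gives the pose at the moment of the call.
- ctrl.hand_in(): hands the job in, once; it reports no verdict.
The state is a dict: "time_s": time; "qpos": joint angles; "joint_vel": joint speeds; "tau": joint torques, N m; "ee_pos": TCP position; "eef_rot": TCP orientation; "force": force on the tool from outside, world axes, zero at the start; "moment": the same for the moment, N m; "grip_width": finger opening in m.
Only numpy, scipy, OpenCV 4.12 (cv2) and the standard library are available. Lean on these libraries where they do the work, as an engineer would, in place of code of your own. Each camera call takes 0.05 s, during which the arm holds its last target. There are 200 camera calls.

## Working session

There is one attempt and no reset: what is moved stays moved. The work goes in short steps, Python scripts to look and compute and a tool call to move; the robot and the scene stay as the last step left them, time stands still between calls to the robot, and variables do not carry over. Pictures are saved under pics/ and viewed, about 8 in all and at most 12, crops included, and the job is handed in when it is done.

Besides the shell and the picture viewer there is one more tool, called after ">>>" by a JSON object that holds its "fn" and its "kwargs", one argument or row to a line. apply_moves: Moves the arm, as the interface text tells. Its arguments: {"type":"object","properties":{"deltas":{"type":"array"},"newtons":{"type":"number"}},"required":["deltas"]}

```bash
mkdir -p pics
python3 - <<'E'
from station import ctrl, imaging
import cv2
print(ctrl.get_obs())
for n in("top","side","wrist"):
    i=imaging.camera_info(n); print(n,i["K"],i["world_from_camera"])
    cv2.imwrite(f"pics/{n}0.png",imaging.camera(n))
E
```

```text
{'time_s': 0.0, 'qpos': array([ 1.21740126e+00,  3.00469002e-01,  1.52156637e+00, -1.20618244e-05,
        1.32071747e+00, -6.66293830e-02]), 'joint_vel': array([-3.43063257e-05, -4.05636966e-05,  4.66272397e-04,  7.76385761e-04,
       -6.99052281e-04, -2.85486231e-03]), 'tau': array([ 2.38559813e-03, -5.31802011e+01, -3.52738130e+01,  7.09894393e-02,
        2.42693274e-02, -1.66851632e-04]), 'ee_pos': array([0.15550313, 0.52729952, 0.2158937 ]), 'eef_rot': array([-1.57073074e+00,  1.15840014e-03,  1.28403367e+00]), 'force': array([-0.00681924,  0.20673294, -0.08411767]), 'moment': array([ 0.00060649, -0.0466622 ,  0.01370863]), 'grip_width': 0.09396514259599054}
top [[557.12197288   0.         310.2186244 ]
 [  0.         557.12197288 240.74536307]
 [  0.           0.           1.        ]] [[-0.01797875 -0.98275233  0.18405059  0.30275639]
 [-0.99966794  0.02106718  0.01483853  0.04952964]
 [-0.01846003 -0.1837227  -0.98280476  1.15406396]
 [ 0.          0.          0.          1.        ]]
side [[481.60159522   0.         322.68348085]
 [  0.         481.60159522 230.98801365]
 [  0.           0.           1.        ]] [[-0.99903129 -0.03546326  0.02605439  0.48392361]
 [-0.04303889  0.66401388 -0.74648055  0.81661889]
 [ 0.00917216 -0.74687878 -0.66489695  0.7558616 ]
 [ 0.          0.          0.          1.        ]]
wrist [[420.03638558   0.         323.29039483]
 [  0.         420.03638558 247.10580828]
 [  0.           0.           1.        ]] [[ 0.28298119  0.92244317  0.26271704  0.07888991]
 [ 0.95912414 -0.27170474 -0.0791038   0.54965134]
 [-0.00158729  0.27436315 -0.96162485  0.38391181]
 [ 0.          0.          0.          1.        ]]
```

View pics/top0.png

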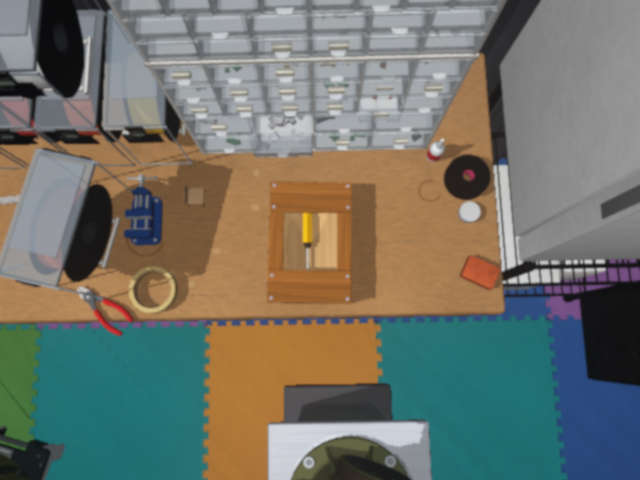

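View pics/side0.png

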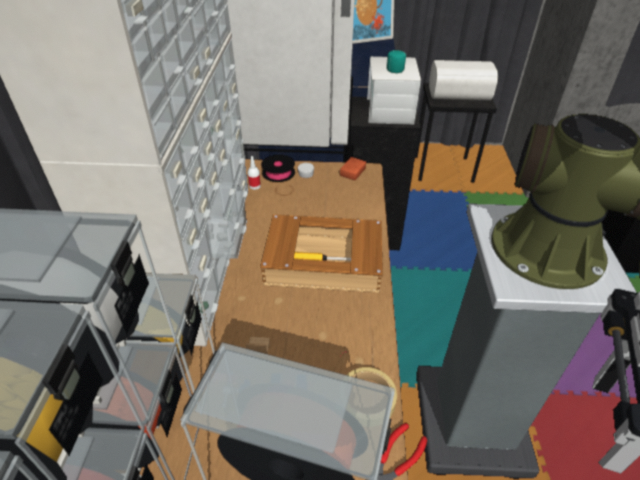

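```bash
cat > h.py <<'E'
import numpy as np, cv2
def cast(info,px,z):
    K,T=info["K"],info["world_from_camera"]
    px=np.atleast_2d(np.array(px,float))
    d=np.c_[px,np.ones(len(px))]@np.linalg.inv(K).T@T[:3,:3].T
    o=T[:3,3]; return o+d*((z-o[2])/d[:,2])[:,None]
def yellow(im):
    h=cv2.cvtColor(im,cv2.COLOR_BGR2HSV)
    return cv2.inRange(h,(22,190,140),(34,255,255))
E
python3 - <<'E'
from h import *; from station import imaging
im=cv2.imread("pics/top0.png"); i=imaging.camera_info("top")
print(cast(i,[(283,212),(339,212),(339,269),(282,269)],.058).round(4))
print(cast(i,[(272,183),(351,183),(352,302),(267,302)],.058).round(4))
m=yellow(im); m[:190]=0;m[290:]=0;m[:,:260]=0;m[:,360:]=0
p=np.argwhere(m)[:,::-1]; print(len(p),p.min(0),p.max(0)); print(cast(i,[p.mean(0),(p.mean(0)[0],p.max(0)[1])],.027))
a=im[170:315,250:370]; cv2.imwrite("pics/crop.png",cv2.resize(a,None,fx=4,fy=4,interpolation=cv2.INTER_CUBIC))
E
```

```text
[[0.5684 0.1201 0.058 ]
 [0.5658 0.0069 0.058 ]
 [0.4499 0.0101 0.058 ]
 [0.4522 0.1231 0.058 ]]
[[ 0.6298  0.142   0.058 ]
 [ 0.626  -0.0192  0.058 ]
 [ 0.3842 -0.0136  0.058 ]
 [ 0.3875  0.1532  0.058 ]]
162 [303 213] [309 241]
[[0.54158242 0.07596073 0.027     ]
 [0.51350082 0.07642135 0.027     ]]
```

View pics/crop.png

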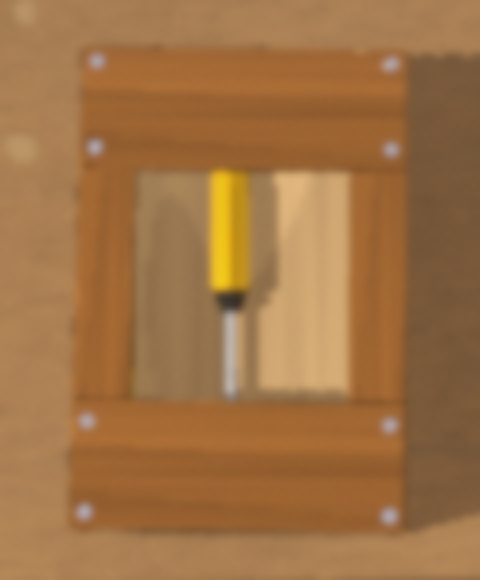

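>>> {"fn": "apply_moves", "kwargs": {
  "deltas": [
    {"dp":[-0.02,0,-0.026],"roll":0,"grip":-1},
    {"dp":[-0.036,0,-0.047],"roll":0,"grip":-0.5},
    {"dp":[-0.038,0,-0.05],"roll":0,"grip":0},
    {"dp":[-0.038,0,-0.05],"roll":0,"grip":0.1},
    {"dp":[-0.038,0,-0.05],"roll":0,"grip":0.1},
    {"dp":[-0.038,0,-0.05],"roll":0,"grip":0.1},
    {"dp":[-0.038,0,-0.05],"roll":0,"grip":0.1},
    {"dp":[-0.038,0,-0.05],"roll":0,"grip":0.1},
    {"dp":[-0.036,0,-0.047],"roll":0,"grip":0.1},
    {"dp":[-0.022,0,-0.029],"roll":0,"grip":0.1}
  ],
  "newtons": 4
}}

```text
time_s: 1.4
ee_pos: [0.4894, 0.0716, 0.2162]
eef_rot: [-1.571, 0.0, 1.282]
force: [0.6, 1.0, 0.6]
grip_width: 0.0424
```

>>> {"fn": "apply_moves", "kwargs": {
  "deltas": [
    {"dp":[0,0,0],"roll":-0.09,"grip":0.1},
    {"dp":[0,0,0],"roll":-0.09,"grip":0.1},
    {"dp":[0,0,0],"roll":-0.08,"grip":0.1},
    {"dp":[0,0,0],"roll":0,"grip":0.1}
  ]
}}

```text
time_s: 1.9
ee_pos: [0.4884, 0.0739, 0.2163]
eef_rot: [-1.57, -0.0, 1.543]
force: [0.1, 0.3, -0.7]
grip_width: 0.0425
```

Run:
```python
from h import *; from station import ctrl,imaging
o=ctrl.get_obs(); print(o["ee_pos"],o["eef_rot"],o["force"],o["grip_width"],o["qpos"])
i=imaging.camera_info("wrist"); im=imaging.camera("wrist"); cv2.imwrite("pics/w1.png",im)
np.savez("w1.npz",K=i["K"],world_from_camera=i["world_from_camera"])
c,_=cv2.findContours(yellow(im),cv2.RETR_EXTERNAL,cv2.CHAIN_APPROX_NONE)
c=max(c,key=cv2.contourArea); r=cv2.minAreaRect(c); b=cv2.boxPoints(r); print(b,cast(i,b,.025))
```

```text
[0.48835108 0.07392038 0.21628923] [-1.57047168e+00 -3.00710941e-06  1.54342961e+00] [ 0.06226757  0.25806634 -0.68588717] 0.042458090616133676 [ 7.60376764e-02  1.75047054e-01  1.67578983e+00  3.79775094e-05
  1.29107838e+00 -1.46740242e+00]Traceback (most recent call last):
  File "<stdin>", line 6, in <module>
ValueError: max() iterable argument is empty
```

View pics/w1.png

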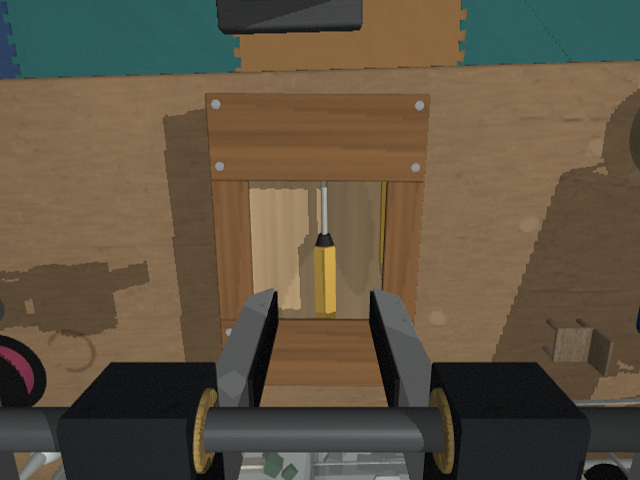

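Run:
```python
from h import *
i=np.load("w1.npz")
print(cast(i,[(249,181),(387,181),(250,319),(386,320),(207,94),(429,96)],.058).round(4))
print("shaft",cast(i,[(324,185),(323.5,232)],.0198).round(4))
print("collar,yellow start, near end mid",cast(i,[(324,234),(324.5,246),(325.5,312)],.026).round(4))
print("sides",cast(i,[(314,270),(336,270)],.017).round(4))
im=cv2.imread("pics/w1.png");print(cv2.cvtColor(im[235:320:12,316:336:4],cv2.COLOR_BGR2HSV).tolist())
```

```text
[[ 0.4467  0.0169  0.058 ]
 [ 0.4496  0.1236  0.058 ]
 [ 0.5631  0.0089  0.058 ]
 [ 0.5672  0.1244  0.058 ]
 [ 0.3826 -0.009   0.058 ]
 [ 0.3884  0.1534  0.058 ]]
shaft [[0.4564 0.0747 0.0198]
 [0.4982 0.0731 0.0198]]
collar,yellow start, near end mid [[0.4985 0.0736 0.026 ]
 [0.5095 0.0737 0.026 ]
 [0.5731 0.0729 0.026 ]]
sides [[0.5348 0.0634 0.017 ]
 [0.5353 0.0837 0.017 ]]
[[[17, 94, 114], [66, 53, 24], [50, 26, 30], [105, 15, 34], [18, 97, 110]], [[21, 163, 144], [21, 163, 125], [21, 149, 118], [21, 157, 164], [21, 160, 190]], [[21, 164, 149], [21, 160, 150], [21, 161, 162], [22, 157, 202], [22, 159, 199]], [[21, 161, 149], [21, 162, 148], [21, 162, 145], [21, 161, 200], [21, 160, 201]], [[21, 159, 148], [21, 161, 147], [21, 162, 132], [21, 159, 199], [21, 159, 197]], [[21, 164, 145], [21, 164, 143], [21, 162, 129], [21, 159, 196], [21, 158, 197]], [[21, 161, 146], [21, 166, 143], [21, 159, 128], [21, 160, 195], [21, 159, 196]], [[13, 136, 71], [14, 135, 70], [13, 143, 68], [14, 131, 72], [14, 141, 67]]]
```

>>> {"fn": "apply_moves", "kwargs": {
  "deltas": [
    {"dp":[0.0005,0.02,-0.02],"roll":0,"grip":0.1},
    {"dp":[0.0005,0.04,-0.0266],"roll":0,"grip":0.1},
    {"dp":[0,0.04,0],"roll":0,"grip":0.1},
    {"dp":[0,0.035,0],"roll":0,"grip":0.1},
    {"dp":[0,0.025,0],"roll":0,"grip":0.1},
    {"dp":[0,0.015,0],"roll":0,"grip":0.1},
    {"dp":[0,0.012,0],"roll":0,"grip":0.1},
    {"dp":[0,0.007,0],"roll":0,"grip":0.1},
    {"dp":[0,0.003,0],"roll":0,"grip":0.1},
    {"dp":[0,0,0],"roll":0,"grip":0.1}
  ]
}}

```text
time_s: 3.2
ee_pos: [0.5352, 0.0737, 0.0197]
eef_rot: [-1.571, -0.0, 1.544]
force: [0.0, 0.7, 0.3]
grip_width: 0.0424
```

>>> {"fn": "apply_moves", "kwargs": {
  "deltas": [
    {"dp":[0,0,0],"roll":0,"grip":1},
    {"dp":[0,0,0],"roll":0,"grip":1},
    {"dp":[0,0,0],"roll":0,"grip":1},
    {"dp":[0,0,0],"roll":0,"grip":1}
  ],
  "newtons": 8
}}

```text
time_s: 3.7
ee_pos: [0.5351, 0.0737, 0.0197]
eef_rot: [-1.571, -0.0, 1.544]
force: [0.0, 0.3, 2.9]
grip_width: 0.0188
```

>>> {"fn": "apply_moves", "kwargs": {
  "deltas": [
    {"dp":[0,-0.002,0],"roll":0,"grip":1},
    {"dp":[0,-0.001,0.003],"roll":0,"grip":1},
    {"dp":[0,0,0.005],"roll":0,"grip":1},
    {"dp":[0,0,0.005],"roll":0,"grip":1},
    {"dp":[0,0,0.003],"roll":0,"grip":1},
    {"dp":[0,0,0.002],"roll":0,"grip":1},
    {"dp":[0,0,0],"roll":0,"grip":1}
  ]
}}

```text
time_s: 4.58
ee_pos: [0.517, 0.0742, 0.0225]
eef_rot: [-1.571, 0.0, 1.544]
force: [-0.3, 0.1, 0.4]
grip_width: 0.0187
```

Run:
```python
from h import *; from station import ctrl,imaging
o=ctrl.get_obs(); print(o["ee_pos"],o["force"],o["grip_width"])
a=imaging.camera("wrist")[150:390,200:440]; b=imaging.camera("side")[190:310,240:400]
cv2.imwrite("pics/w2.png",np.hstack([cv2.resize(a,(400,400)),cv2.resize(b,(400,400*120//160),interpolation=2)[:300] if 0 else cv2.resize(b,(400,400),interpolation=2)]))
```

```text
[0.51699684 0.07417859 0.0224757 ] [-0.26258661  0.14828898  0.4396891 ] 0.01869459644042155
```

View pics/w2.png

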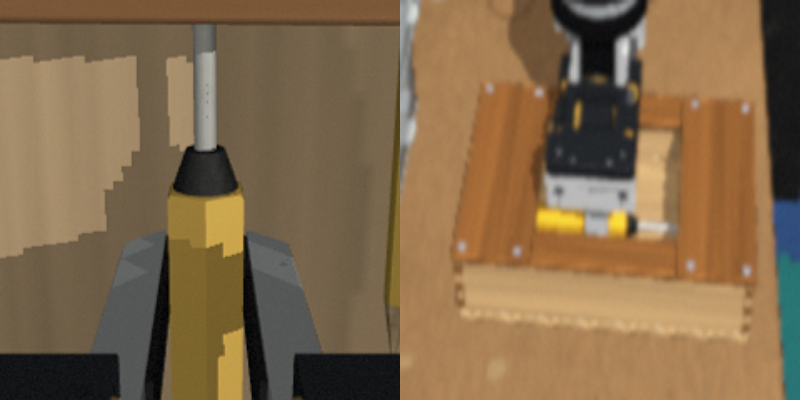

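Run:
```python
from h import *; from station import imaging
i=imaging.camera_info("side"); print(cast(i,[(294.8,256),(331.5,257),(335,257)],.022))
i=imaging.camera_info("wrist"); print(cast(i,[(323,239),(323,265)],.027))
```

```text
[[0.56943164 0.07724879 0.022     ]
 [0.49001254 0.07616349 0.022     ]
 [0.48245554 0.07576789 0.022     ]]
[[0.48041792 0.07448512 0.027     ]
 [0.49142681 0.07418668 0.027     ]]
```

>>> {"fn": "apply_moves", "kwargs": {
  "deltas": [
    {"dp":[0,0,0.003],"roll":0,"grip":1},
    {"dp":[0,0,0.004],"roll":0,"grip":1},
    {"dp":[0,0.001,0.001],"roll":0,"grip":1},
    {"dp":[0,0.002,0],"roll":0,"grip":1},
    {"dp":[0,0,0],"roll":0,"grip":0.4},
    {"dp":[0,0,0],"roll":0,"grip":0.4},
    {"dp":[0,0,0],"roll":0,"grip":0.4}
  ]
}}

```text
time_s: 5.55
ee_pos: [0.5091, 0.0744, 0.0195]
eef_rot: [-1.571, 0.0, 1.544]
force: [-0.4, 0.2, -1.0]
grip_width: 0.028
```

>>> {"fn": "apply_moves", "kwargs": {
  "deltas": [
    {"dp":[0,0,-0.007],"roll":0,"grip":0.4},
    {"dp":[0,0,-0.012],"roll":0,"grip":0.4},
    {"dp":[0,0,-0.009],"roll":0,"grip":0.4},
    {"dp":[0,0,0],"roll":0,"grip":0.4},
    {"dp":[0,0,0],"roll":0,"grip":1},
    {"dp":[0,0,0],"roll":0,"grip":1},
    {"dp":[0,0,0],"roll":0,"grip":1},
    {"dp":[0,0,0],"roll":0,"grip":1}
  ],
  "newtons": 3
}}

```text
time_s: 6.55
ee_pos: [0.537, 0.0737, 0.0195]
eef_rot: [-1.571, -0.0, 1.544]
force: [-0.2, -0.4, -0.9]
grip_width: 0.0192
```

>>> {"fn": "apply_moves", "kwargs": {
  "deltas": [
    {"dp":[0,-0.004,0],"roll":0,"grip":1},
    {"dp":[0,-0.006,0],"roll":0,"grip":1},
    {"dp":[0,-0.006,0],"roll":0,"grip":1},
    {"dp":[0,-0.004,0],"roll":0,"grip":1},
    {"dp":[0,0,0],"roll":0,"grip":1}
  ]
}}

```text
time_s: 7.18
ee_pos: [0.5372, 0.0736, 0.0398]
eef_rot: [-1.571, -0.0, 1.544]
force: [0.1, -0.5, -0.3]
grip_width: 0.0187
```

Run:
```python
from h import *; from station import ctrl,imaging
o=ctrl.get_obs(); print(o["ee_pos"],o["force"],o["grip_width"])
a=imaging.camera("wrist")[150:390,200:440]; b=imaging.camera("side")[190:310,240:400]
cv2.imwrite("pics/w3.png",np.hstack([cv2.resize(a,(400,400)),cv2.resize(b,(400,400),interpolation=2)]))
```

```text
[0.53720003 0.07364444 0.0398363 ] [ 0.06862004 -0.4871712  -0.30305193] 0.018655649053669614
```

View pics/w3.png

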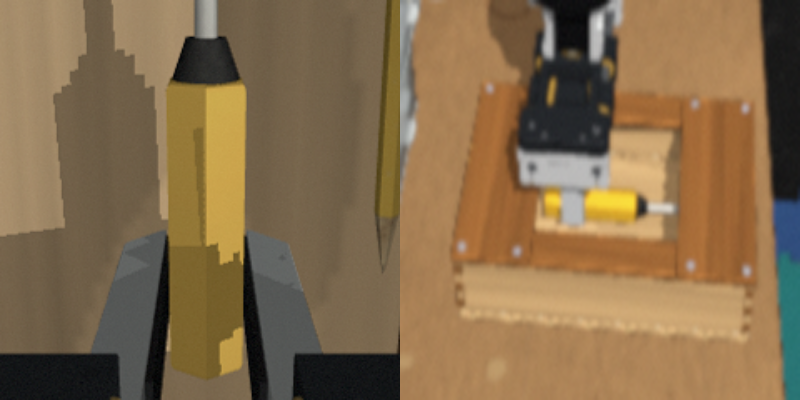

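>>> {"fn": "apply_moves", "kwargs": {
  "deltas": [
    {"dp":[0,-0.004,0],"roll":0,"grip":1},
    {"dp":[0,-0.004,0],"roll":0,"grip":1},
    {"dp":[0,-0.004,0],"roll":0,"grip":1},
    {"dp":[0,-0.004,0],"roll":0,"grip":1},
    {"dp":[0,-0.003,0],"roll":0,"grip":1},
    {"dp":[0,-0.003,0],"roll":0,"grip":1}
  ]
}}

```text
time_s: 8.02
ee_pos: [0.537, 0.0736, 0.0616]
eef_rot: [-1.571, -0.0, 1.544]
force: [-0.5, -0.5, -0.4]
grip_width: 0.0189
```

Run:
```python
from h import *; from station import ctrl,imaging
o=ctrl.get_obs(); print(o["ee_pos"],o["force"],o["moment"],o["grip_width"])
a=imaging.camera("wrist")[150:390,200:440]; b=imaging.camera("side")[190:310,240:400]
cv2.imwrite("pics/w4.png",np.hstack([cv2.resize(a,(400,400)),cv2.resize(b,(400,400),interpolation=2)]))
```

```text
[0.53700571 0.0736464  0.06161034] [-0.53967448 -0.4686891  -0.43824151] [ 0.01271157 -0.02572197 -0.05003843] 0.01892717515501871
```

View pics/w4.png

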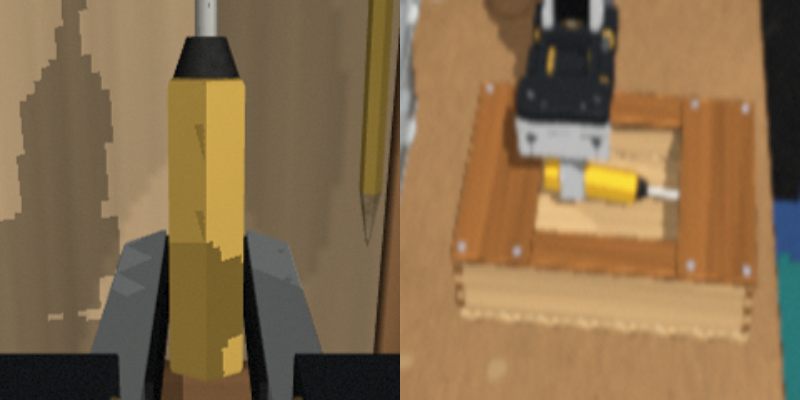

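>>> {"fn": "apply_moves", "kwargs": {
  "deltas": [
    {"dp":[0,-0.004,0],"roll":0,"grip":1},
    {"dp":[0,-0.004,0],"roll":0,"grip":1},
    {"dp":[0,-0.004,0],"roll":0,"grip":1},
    {"dp":[0,-0.004,0],"roll":0,"grip":1},
    {"dp":[0,-0.004,0],"roll":0,"grip":1}
  ]
}}

```text
time_s: 8.75
ee_pos: [0.537, 0.0736, 0.0817]
eef_rot: [-1.571, -0.0, 1.544]
force: [-1.2, 0.7, -0.8]
grip_width: 0.0193
```

>>> {"fn": "apply_moves", "kwargs": {
  "deltas": [
    {"dp":[0,-0.004,0],"roll":0,"grip":1},
    {"dp":[0,-0.004,0],"roll":0,"grip":1},
    {"dp":[0,-0.004,0],"roll":0,"grip":1},
    {"dp":[0,-0.004,0],"roll":0,"grip":1},
    {"dp":[0,-0.004,0],"roll":0,"grip":1}
  ]
}}

```text
time_s: 9.38
ee_pos: [0.5371, 0.0736, 0.1017]
eef_rot: [-1.571, -0.0, 1.544]
force: [0.3, 0.2, -0.8]
grip_width: 0.0194
```

Run:
```python
from h import *; from station import ctrl,imaging
o=ctrl.get_obs(); print(o["ee_pos"],o["force"],o["moment"],o["grip_width"])
a=imaging.camera("wrist")[100:400,170:470]; b=imaging.camera("side")[170:310,240:400]
cv2.imwrite("pics/w5.png",np.hstack([cv2.resize(a,(400,400)),cv2.resize(b,(457,400),interpolation=2)[:,:400]]))
```

```text
[0.53705716 0.07362936 0.10173322] [ 0.30360583  0.1533193  -0.79612255] [ 0.03754645 -0.04928582 -0.04580293] 0.019404623131639608
```

View pics/w5.png

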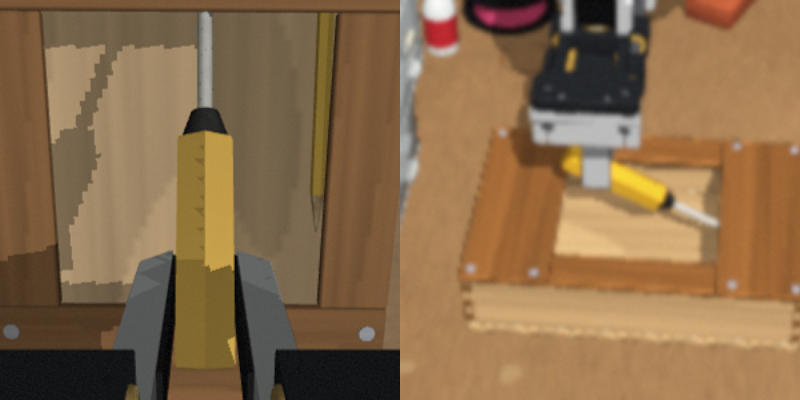

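>>> {"fn": "apply_moves", "kwargs": {
  "deltas": [
    {"dp":[0,-0.002,-0.005],"roll":0,"grip":1},
    {"dp":[0,-0.004,-0.008],"roll":0,"grip":1},
    {"dp":[0,-0.004,-0.008],"roll":0,"grip":1},
    {"dp":[0,-0.004,-0.008],"roll":0,"grip":1},
    {"dp":[0,-0.004,-0.008],"roll":0,"grip":1},
    {"dp":[0,-0.004,-0.008],"roll":0,"grip":1},
    {"dp":[0,0,-0.003],"roll":0,"grip":1},
    {"dp":[0,0,0],"roll":0,"grip":1}
  ]
}}

```text
time_s: 10.48
ee_pos: [0.585, 0.0723, 0.1232]
eef_rot: [-1.57, 0.0, 1.544]
force: [0.5, 0.1, -0.8]
grip_width: 0.0193
```

Run:
```python
from h import *; from station import ctrl,imaging
o=ctrl.get_obs(); print(o["ee_pos"],o["force"],o["moment"],o["grip_width"])
a=imaging.camera("wrist")[100:400,170:470]; b=imaging.camera("side")[170:310,240:400]
cv2.imwrite("pics/w6.png",np.hstack([cv2.resize(a,(400,400)),cv2.resize(b,(457,400),interpolation=2)[:,:400]]))
```

```text
[0.58498217 0.0723431  0.12322798] [ 0.52374481  0.13202774 -0.78763554] [ 0.08013664 -0.01104734  0.04233243] 0.01927972100302229
```

View pics/w6.png

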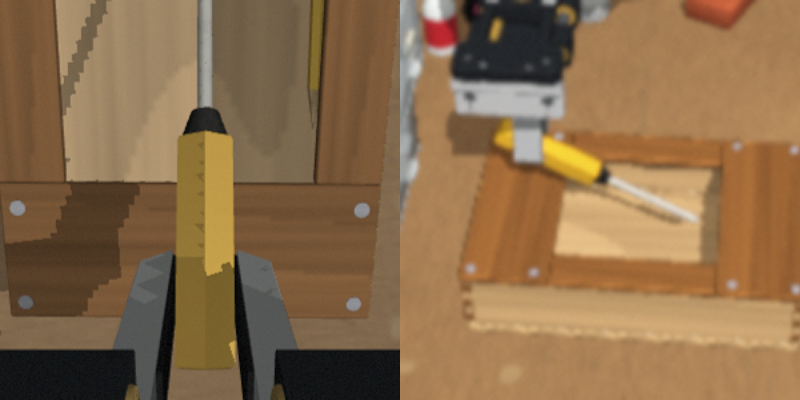

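>>> {"fn": "apply_moves", "kwargs": {
  "deltas": [
    {"dp":[0,0,0],"roll":0,"grip":1},
    {"dp":[0,0,0],"roll":0,"grip":1},
    {"dp":[0,-0.006,0],"roll":0,"grip":1},
    {"dp":[0,-0.015,0],"roll":0,"grip":1},
    {"dp":[0,-0.02,0],"roll":0,"grip":1},
    {"dp":[0,-0.025,0],"roll":0,"grip":1},
    {"dp":[0,-0.025,0],"roll":0,"grip":1},
    {"dp":[0,-0.025,0],"roll":0,"grip":1},
    {"dp":[0,-0.015,0],"roll":0,"grip":1},
    {"dp":[0,-0.008,0],"roll":0,"grip":1}
  ],
  "newtons": 15
}}

```text
time_s: 11.82
ee_pos: [0.5851, 0.0724, 0.2635]
eef_rot: [-1.572, -0.0, 1.544]
force: [0.6, 0.0, -0.7]
grip_width: 0.0188
```

>>> {"fn": "apply_moves", "kwargs": {
  "deltas": [
    {"dp":[0,-0.004,0],"roll":0,"grip":1},
    {"dp":[0,0,0],"roll":0,"grip":1},
    {"dp":[0,0,0],"roll":0,"grip":1},
    {"dp":[0,0,0],"roll":0,"grip":1}
  ]
}}

```text
time_s: 12.32
ee_pos: [0.5849, 0.0723, 0.266]
eef_rot: [-1.57, 0.0, 1.544]
force: [-0.8, 0.6, -0.9]
grip_width: 0.0185
```

Run:
```python
from h import *; from station import ctrl,imaging
o=ctrl.get_obs(); print(o["ee_pos"],o["force"],abs(o["joint_vel"]).max(),o["grip_width"])
cv2.imwrite("pics/t7.png",imaging.camera("top"));cv2.imwrite("pics/s7.png",imaging.camera("side"))
a=cv2.imread("pics/s7.png")[90:330,200:440]; w=cv2.imread("pics/t7.png")[130:330,100:500]
cv2.imwrite("pics/v7.png",np.hstack([cv2.resize(a,(400,400),interpolation=2),cv2.resize(w,(400,200))[np.r_[0:200,[0]*200]]]))
```

```text
[0.58493492 0.07233628 0.26602322] [-0.8046594   0.57593492 -0.92191302] 0.00223867854493588 0.018524297261560796
```

View pics/v7.png

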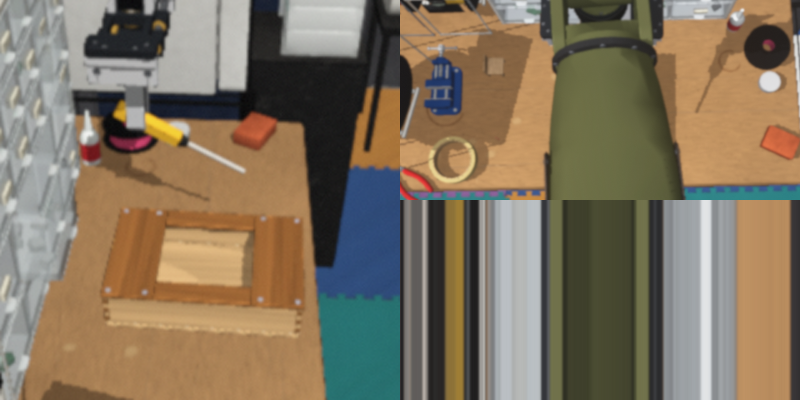

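Run:
```python
from h import *; from station import ctrl,imaging
i=imaging.camera_info("side")
a,b=cast(i,[(346.4,192.6)],0.)[0],cast(i,[(346.4,192.6)],.3)[0]
t=(.074-a[1])/(b[1]-a[1]); p=a+t*(b-a); print("tip",p, "above lid",p[2]-.003-.058)
if p[2]>.125: print(ctrl.hand_in())
```

```text
tip [0.46510051 0.074      0.19540794] above lid 0.13440793750040655
the job is handed in; nothing more can be done
None
```

I took the screwdriver out of the box handle first, and it was held still in the gripper when I handed the job in at about 12.5 s of the 35 s limit.

- **Method:** I slid it about 26 mm towards the robot along the floor, so the handle end came into the hatch. I then gripped it again near the handle end at 3 N and lifted slowly. It turned in the grip to about 30° and I drew it out along its length. I tightened the grip to 15 N and raised it.
- **Clearance:** the blade tip, its lowest point, measured about 13 cm above the lid from the side view. That view assumes the tool's sideways position, and the calibration is good to about 2 mm.
- **Forces:** the readings I took stayed within about 1.5 N from the lift on. The highest was about 3 N, when the fingers first closed. I only saw readings at the end of each move, not in between.
- **Stillness:** the last joint speed reading was about 0.002 rad/s, and the grip opening was 18.5 mm.
- **Bystanders:** in the last pictures the tin, block, tape roll and chair stood where they had been. I judged this by eye and did not measure it. I did not check the pencil again after the tool came out.

No check failed or disagreed.

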